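# Snap the lid onto the punch tub

### The arm

A 6-joint arm with a two-finger parallel gripper is mounted at the origin on the work surface. World frame = base frame: x ahead of the robot, y to its left, z up, the work surface at z = 0. Lengths are in m, angles in rad, forces in N, time in s.
With the tool pointing down it reaches from about 0.25 to 0.775 m from the base axis. Payload 4 kg.
Tool frame: the origin (TCP) lies at the very end of the fingers, on their centre line; the grasp point (between the pads) lies 19 mm behind it; x points along the fingers, y is the direction in which the jaws open and shut, and the axes are right-handed (so a half turn about x gives the same grasp; the last joint's range is limited). The gripper opens to 94 mm and grips with 3 to 60 N. Pads are 16 mm wide; open, the fingers measure 119 mm over their backs; the gripper's body (75 mm by 177 mm) begins 78 mm behind the grasp point.
Start: joints at [-1.36, 0.087, 1.371, -0, 1.684, -0.103], TCP at [0.17, -0.523, 0.206] pointing down, gripper open.
Joint ranges: [-3.1, 3.1], [-0.76, 2.03], [0.27, 2.55], [-1.08, 4.22], [0.17, 2.65], [-2.57, 2.57]. Speed limits (rad/s): [2.79, 2.79, 3.14, 3.14, 3.14, 3.14].

### API

Orientations are given as [roll, pitch, yaw] about the fixed x, y, z axes, in that order (R = Rz(yaw) Ry(pitch) Rx(roll)).
In Python, from bench import robot gives the robot as it stands.
- The arm moves only by the tool carry_out, never from a script. Its argument "targets" is a list of rows, each a list of 5 numbers: the closure, from 0 (fully open) to 1 (shut), then the shift along the tool's x, y, z in cm, then the turn about the tool's x in degrees. In form: [[fingers, tx, ty, tz, turn], ...]. A call has 1 to 20 rows; each row shifts and turns the commanded pose from where the row before left it, along the tool's axes as they then stand; what a row does not reach is not made up. A row lasts 1/10 s, in which the tool goes at most 50 mm and 8.59 degrees, less where a joint would pass 70% of its speed; a pose out of reach is approached as far as the arm can. A call is refused whole if a number of a shift passes 5 or a number of a turn 8.59, either way. A call with a gripper value outside its range is refused whole. The fingers move at their own pace and stop on an object; the grip force is fixed at half the most. Time passes only in rows, so rows that do not move let the fingers close. It gives the time, the measured TCP pose, the force and the opening at its end, in the units of the state.
- robot.get_obs(): the state, without advancing time (a new reading comes with each control period).
- robot.snapshot(name): name is "side" or "top"; returns a dict with "image" (480x640x3 uint8, red, green, blue), "camera_matrix" (3x3 intrinsics, pixels), "pose" (4x4, takes a point from camera to world coordinates). Camera axes: x right, y up, looking along -z (the intrinsics and any distortion apply to the point x, -y, -z); pixel columns grow to the right and rows downward; lengths in m; the calibration is good to about 2 mm. A picture is of the moment at which its call begins. There is no depth.
- robot.close_job(): hands the job in, once; it reports no verdict.
The state is a dict: "time": time; "joint_positions": joint angles; "qvel": joint speeds; "joint_torque": joint torques, N m; "tool_pos": TCP position; "ee_rot": TCP orientation; "wrist_force": force on the tool from outside, world axes, zero at the start; "wrist_torque": the same for the moment, N m; "width": finger opening in m.
Only numpy, scipy, OpenCV 4.12 (cv2) and the standard library are available. Lean on these libraries where they do the work, as an engineer would, in place of code of your own. Each camera call takes 0.05 s, during which the arm holds its last target. There are 200 camera calls.

### The job

Put the lid that fits onto the open rectangular tub of carving punches: lay it loosely on the four corner clips first and let go, then press it down one corner at a time until every clip clicks home and the lid sits flush on the rim all round. Leave the lid shut on the tub.

Things in the scene. Friction and masses are not known exactly. Their poses are not given: they have to be found in the camera images.
- tub: Open rectangular grey plastic tub with steel punches inside, fixed upright on the bench. Outside 160 (x) by 120 (y) by 60 mm high, walls 5 mm. Origin: centre of its underside, on the bench, z up. In each inner corner is a clip, a round stud 14 mm across, centred 64 mm in x and 44 mm in y from the tub's centre, standing 8 mm above the rim.
- tub_rim (a point): Centre of the tub's mouth, level with its rim, 60 mm above the bench; axes as the tub's. Each clip stud slides down 8 mm to rim level when pushed through the lid with about 7 N, stops hard there, and stays where pushed. Press over the studs; while some still stand the lid rocks. Lid fully home: plate rests on the rim, upper face 65 mm above the bench (73 mm lying loose on the studs).
- lid: The tub's lid: larger of two similar loose white rectangular plastic lids, lying rib-up on the bench; 0.13 kg. Plate 176 (x) by 136 (y) by 5 mm; below it a lip of bars 16 mm deep, which goes inside the tub walls with 12 mm to spare each side, x along the tub's x either way round. Origin: centre, at the lip's lower edge, z up: 52 mm above the bench when loose on the studs, 44 mm home.
- lid_rib (a point): Middle of the grip rib on top of the lid, 39 mm above the lid's origin and 10 mm below the rib's top; axes as the lid's. The rib is 60 mm long (x), 14 mm thick (y) and stands 28 mm above the plate. The smaller lid with a like rib (120 by 86 mm) and the round lid do not fit this tub.
Not all that is in view belongs to the job. Leave any purple look-alike of the tub alone.

How it is judged:
By the outcome, as a careful person would: the job done as asked, in the order asked, and still so for the second after the job is handed in, with the robot touching nothing.
It also fails if it takes over 51 s, if anything falls off the work surface, if the arm or the gripper's body presses on something with over 40 N, if the wrist force passes 120 N, or if a joint passes its speed limit or range.

## Working session

There is one attempt and no reset: what is moved stays moved. The work goes in short steps, Python scripts to look and compute and a tool call to move; the robot and the scene stay as the last step left them, time stands still between calls to the robot, and variables do not carry over. Pictures are saved under pics/ and viewed, about 8 in all and at most 12, crops included, and the job is handed in when it is done.

Besides the shell and the picture viewer there is one more tool, called after "Request:" by a JSON object that holds its "method" and its "body", one argument or row to a line. carry_out: Moves the arm, as the interface text tells. Its arguments: {"type":"object","properties":{"targets":{"type":"array","items":{"type":"array","items":{"type":"number"}}}},"required":["targets"]}

```bash
mkdir -p pics
python3 - <<'E'
from bench import robot
import cv2,numpy as np,pickle
o=robot.get_obs();print({k:np.round(v,3) for k,v in o.items()})
for n in("top","side"):
    s=robot.snapshot(n);cv2.imwrite(f"pics/{n}0.png",s["image"][:,:,::-1]);pickle.dump(s,open(f"pics/{n}0.pkl","wb"))
    print(n,s["camera_matrix"],s["pose"].round(3),s.keys())
E
```

```text
{'time': np.float64(0.0), 'joint_positions': array([-1.36 ,  0.088,  1.372,  0.   ,  1.684, -0.103]), 'qvel': array([-0.   , -0.001,  0.002, -0.   , -0.001,  0.001]), 'joint_torque': array([-0.0000e+00, -3.4018e+01, -3.0243e+01,  7.2000e-02,  3.3000e-02,
       -0.0000e+00]), 'tool_pos': array([ 0.17 , -0.523,  0.204]), 'ee_rot': array([-1.677,  1.569,  1.778]), 'wrist_force': array([ 0.271,  0.619, -0.619]), 'wrist_torque': array([-0.026,  0.044, -0.003]), 'width': np.float64(0.094)}
top [[507.37891393   0.         314.41149061]
 [  0.         507.37891393 239.00355968]
 [  0.           0.           1.        ]] [[-0.081  0.971 -0.227  0.11 ]
 [-0.997 -0.079  0.016 -0.107]
 [-0.003  0.228  0.974  1.375]
 [ 0.     0.     0.     1.   ]] dict_keys(['image', 'camera_matrix', 'pose'])
side [[575.26382344   0.         314.27308734]
 [  0.         575.26382344 242.66223414]
 [  0.           0.           1.        ]] [[ 0.744  0.451 -0.492 -0.279]
 [-0.668  0.489 -0.561 -0.87 ]
 [-0.013  0.746  0.666  0.998]
 [ 0.     0.     0.     1.   ]] dict_keys(['image', 'camera_matrix', 'pose'])
```

View pics/top0.png

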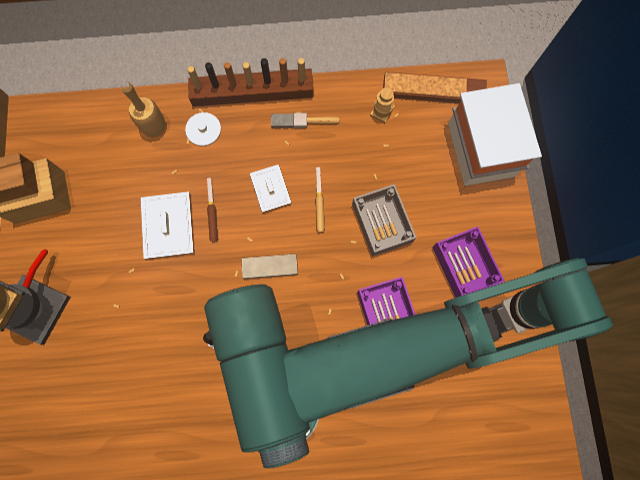

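View pics/side0.png

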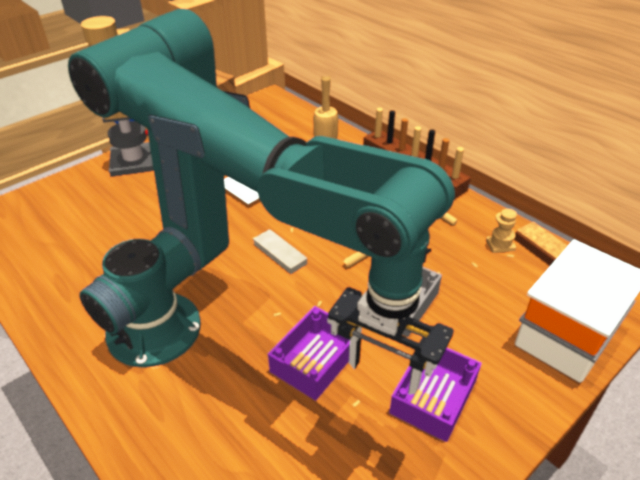

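The top view shows these candidates for the lid:
- Large rectangular lid at (167,225).
- Small rectangular lid at (270,188).
- Round lid at (203,129).
- White box top at (500,125).

By the description I choose (167,225). The grey tub is at (384,220). The purple tubs at (385,303) and (468,263) are look-alikes to leave alone. In the side view the arm hides both the lid and the tub.

```bash
cat > h.py <<'E'
import cv2,numpy as np,pickle
def ray(s,uv,z):
    uv=np.atleast_2d(uv).astype(float);K=s["camera_matrix"];P=s["pose"]
    d=np.c_[(uv[:,0]-K[0,2])/K[0,0],-(uv[:,1]-K[1,2])/K[1,1],-np.ones(len(uv))]@P[:3,:3].T
    c=P[:3,3];return c+d*((z-c[2])/d[:,2])[:,None]
def rect(pts):
    c,(w,h),a=cv2.minAreaRect((pts[:,:2]*1000).astype(np.float32))
    if w<h: w,h,a=h,w,a+90
    return np.round(c,1),round(w,1),round(h,1),round((a+90)%180-90,2)
def blob(mask,near):
    mask=mask.astype(np.uint8)
    cs,_=cv2.findContours(mask,cv2.RETR_EXTERNAL,cv2.CHAIN_APPROX_NONE)
    return max((c for c in cs if cv2.pointPolygonTest(c,near,True)>-8),key=cv2.contourArea)
E
python3 - <<'E'
from h import *
s=pickle.load(open("pics/top0.pkl","rb"));im=s["image"].astype(int)
hsv=cv2.cvtColor(s["image"],cv2.COLOR_RGB2HSV).astype(int)
for p in((150,240),(175,240),(163,225),(384,188),(355,212),(400,250),(385,245),(365,195)):print(p,im[p[1],p[0]],hsv[p[1],p[0]])
w=(hsv[...,1]<50)&(hsv[...,2]>150)
for n,z in(((150,240),.021),((260,195),.021)):
    c=blob(w,n)[:,0];print(rect(ray(s,c,z)))
c=blob(w,(150,240))
g=(hsv[...,1]<70)&(hsv[...,2]<200)
t=blob(g,(384,190));print("tub",rect(ray(s,t[:,0],.06)),t[:,0].min(0),t[:,0].max(0))
v=s["image"][:,:,::-1].copy();cv2.drawContours(v,[t,c],-1,(0,255,0),1)
a=cv2.resize(v[175:270,345:425],None,fx=5,fy=5,interpolation=2);b=cv2.resize(v[180:275,130:205],None,fx=5,fy=5,interpolation=2)
cv2.imwrite("pics/c1.png",np.hstack([a,b]))
E
```

```text
(150, 240) [234 236 240] [110   6 240]
(175, 240) [234 235 240] [115   6 240]
(163, 225) [234 235 240] [115   6 240]
(384, 188) [177 164 153] [ 14  35 177]
(355, 212) [77 57 45] [ 11 106  77]
(400, 250) [192 114  54] [ 13 183 192]
(385, 245) [183 166 152] [ 14  43 183]
(365, 195) [154 141 129] [ 14  41 154]
(array([501.2, 276.2]), 176.4, 134.7, 2.48)
(array([584.4, -16. ]), 120.6, 84.9, 13.71)
tub (array([ 456.9, -316.5]), 166.0, 126.6, 14.7) [353 185] [415 255]
```

View pics/c1.png

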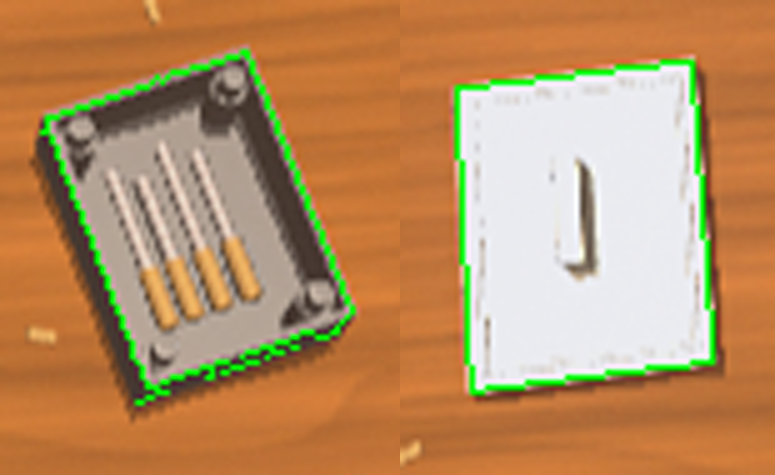

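The crop confirms the large lid: it measures 176 x 135 mm, with the rib along its long side. The tub's rim corners, in crop pixels, are at (45,122), (248,50), (352,310) and (148,386). The masked outline spilled onto the tub's outer wall at lower left, so I'll use these corners.

```bash
cat >> h.py <<'E'
from scipy.spatial.transform import Rotation as Rt
def rel(o,p,yaw):
    """turn about tool x (deg) so that tool y lies along +-y of an object at yaw (deg); then shift in the turned tool axes, cm"""
    R=Rt.from_euler("xyz",o["ee_rot"]).as_matrix()
    y=R[:,1];t=np.radians(yaw+90);cur=np.degrees(np.arctan2(y[1],y[0]))
    d=(yaw+90-cur+90)%180-90   # world-z turn
    R2=Rt.from_euler("z",d,degrees=True).as_matrix()@R
    sgn=np.sign(R[2,0])
    return dict(turn=round(d*sgn,2),shift=np.round(R2.T@(np.array(p)-o["tool_pos"])*100,2),before=np.round(R.T@(np.array(p)-o["tool_pos"])*100,2),R=R.round(3).tolist())
E
python3 - <<'E'
from h import *
from bench import robot
s=pickle.load(open("pics/top0.pkl","rb"))
q=np.array([(45,122),(248,50),(352,310),(148,386)])/5+[345,175]-.4
P=ray(s,q,.06);print(P.round(4));print(rect(P),np.linalg.norm(np.diff(np.r_[P,P[:1]],axis=0),axis=1))
hsv=cv2.cvtColor(s["image"],cv2.COLOR_RGB2HSV)
print("rib centre px (173.5..)->",ray(s,[(570-400)/5+130-.4,210/5+180-.4],.049))
o=robot.get_obs()
print(rel(o,[.501,.276,.12],2.5))
E
```

```text
[[ 0.5195 -0.2428  0.06  ]
 [ 0.5513 -0.3572  0.06  ]
 [ 0.4019 -0.3955  0.06  ]
 [ 0.3696 -0.2828  0.06  ]]
(array([ 460.5, -320. ]), 156.5, 118.8, 14.92) [0.11879586 0.15430599 0.11722988 0.15512489]
rib centre px (173.5..)-> [[0.50111798 0.27507881 0.049     ]]
{'turn': np.float64(15.48), 'shift': array([  8.61, -78.33, -36.59]), 'before': array([  8.58, -65.72, -56.17]), 'R': [[-0.0, 0.309, -0.951], [0.002, -0.951, -0.309], [-1.0, -0.002, -0.0]]}
```

Request:
{"method": "carry_out", "body": {
  "targets": [
    [0,0,0,0,7.75],
    [0,0,0,0,7.73],
    [0,0,-4.35,-2.03,0],
    [0,0,-4.35,-2.03,0],
    [0,0,-4.35,-2.03,0],
    [0,0,-4.35,-2.03,0],
    [0,0,-4.35,-2.03,0],
    [0,0,-4.35,-2.03,0],
    [0,0,-4.35,-2.03,0],
    [0,0,-4.35,-2.03,0],
    [0,0,-4.35,-2.03,0],
    [0,0,-4.35,-2.03,0],
    [0,0,-4.35,-2.03,0],
    [0,0,-4.35,-2.03,0],
    [0,0,-4.35,-2.03,0],
    [0,0,-4.35,-2.03,0],
    [0,0,-4.35,-2.03,0],
    [0,0,-4.35,-2.03,0],
    [0,0,-4.35,-2.03,0],
    [0,0,-4.35,-2.03,0]
  ]
}}

```text
time: 2.1
tool_pos: [0.5008, 0.277, 0.2048]
ee_rot: [0.706, 1.57, -2.391]
wrist_force: [-0.2, 0.2, -0.1]
width: 0.0941
```

Request:
{"method": "carry_out", "body": {
  "targets": [
    [0,1,0,0,0],
    [0,1,0,0,0],
    [0,1,0,0,0],
    [0,1,0,0,0],
    [0,0,0,0,0],
    [0,0,0,0,0]
  ]
}}

```text
time: 2.7
tool_pos: [0.5005, 0.2741, 0.1656]
ee_rot: [2.344, 1.571, -0.755]
wrist_force: [0.9, 0.7, -0.4]
width: 0.0937
```

Run:
```python
from h import *
from bench import robot
print(rel(robot.get_obs(),[.501,.2757,.026],2.5))
for n in("side","top"):
    s=robot.snapshot(n);pickle.dump(s,open(f"pics/{n}1.pkl","wb"));cv2.imwrite(f"pics/{n}1.png",s["image"][:,:,::-1])
s=pickle.load(open("pics/side1.pkl","rb"));im=s["image"]
hsv=cv2.cvtColor(im,cv2.COLOR_RGB2HSV).astype(int)
# tub corners now visible?
cv2.imwrite("pics/v1.png",np.hstack([im[:,:,::-1][100:480,120:520],pickle.load(open("pics/top1.pkl","rb"))["image"][100:480,100:500,::-1]]))
```

```text
{'turn': np.float64(-0.08), 'shift': array([13.96, -0.16, -0.06]), 'before': array([13.96, -0.16, -0.06]), 'R': [[0.0, 0.042, -0.999], [-0.0, -0.999, -0.042], [-1.0, 0.0, -0.0]]}
```

View pics/v1.png

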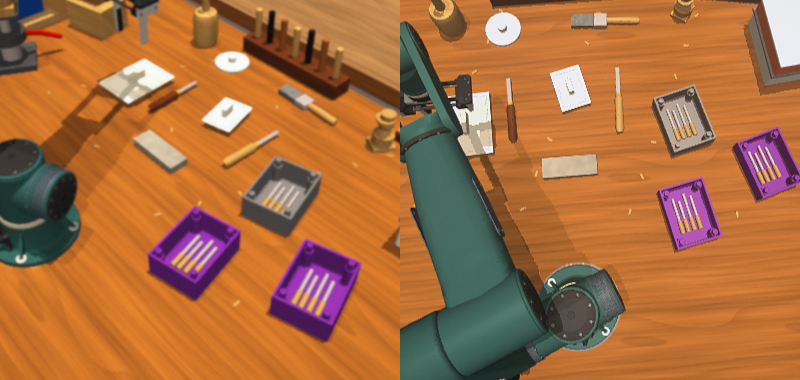

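The side view now shows the lid and tub clearly. The fingers are over the lid, and the grey tub is at side crop (282,195). Now I descend, close and weigh.

Request:
{"method": "carry_out", "body": {
  "targets": [
    [0,3,-0.16,-0.06,0],
    [0,3,0,0,0],
    [0,3,0,0,0],
    [0,2,0,0,0],
    [0,1.5,0,0,0],
    [0,1,0,0,0],
    [0,0.4,0,0,0],
    [0,0,0,0,0],
    [0,0,0,0,0],
    [1,0,0,0,0],
    [1,0,0,0,0],
    [1,0,0,0,0],
    [1,0,0,0,0],
    [1,0,0,0,0],
    [1,0,0,0,0],
    [1,0,0,0,0],
    [1,0,0,0,0],
    [1,0,0,0,0]
  ]
}}

```text
time: 4.6
tool_pos: [0.5012, 0.2766, 0.0264]
ee_rot: [1.361, 1.571, -1.737]
wrist_force: [0.4, 0.3, -0.5]
width: 0.0255
```

Run:
```python
from h import *
s=pickle.load(open("pics/side1.pkl","rb"));im=s["image"]
a=cv2.resize(im[245:345,350:450,::-1],None,fx=6,fy=6,interpolation=2)
cv2.imwrite("pics/tubside.png",a)
```

```text
(no output)
```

View pics/tubside.png

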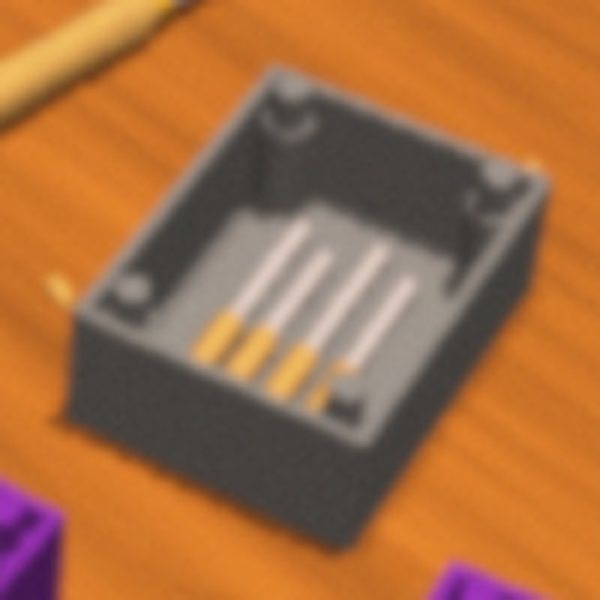

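The crop shows the tub with four standing studs. The rim corners are at crop (276,68), (548,180), (368,445) and (78,310). The fingers are still closing.

Request:
{"method": "carry_out", "body": {
  "targets": [
    [1,0,0,0,0],
    [1,0,0,0,0],
    [1,0,0,0,0],
    [1,0,0,0,0],
    [1,-0.5,0,0,0],
    [1,-1,0,0,0],
    [1,-1.5,0,0,0],
    [1,-2,0,0,0],
    [1,-2,0,0,0],
    [1,-2,0,0,0],
    [1,-2,0,0,0],
    [1,-2,0,0,0],
    [1,-1,0,0,0],
    [1,0,0,0,0],
    [1,0,0,0,0]
  ]
}}

```text
time: 6.1
tool_pos: [0.501, 0.2766, 0.1663]
ee_rot: [0.628, 1.57, -2.47]
wrist_force: [-0.4, 0.4, -1.8]
width: 0.0139
```

Run:
```python
from h import *
from bench import robot
for n,q in(("side",np.array([(276,68),(548,180),(368,445),(78,310)])/6+[350,245]-.4),):
    s=pickle.load(open("pics/side1.pkl","rb"));P=ray(s,q,.06);print(P.round(4),rect(P))
s=pickle.load(open("pics/top1.pkl","rb"));hsv=cv2.cvtColor(s["image"],cv2.COLOR_RGB2HSV).astype(int)
o=robot.get_obs();print(o["wrist_force"].round(2),o["width"],o["tool_pos"])
s=robot.snapshot("side");pickle.dump(s,open("pics/side2.pkl","rb".replace("r","w")))
cv2.imwrite("pics/v2.png",cv2.resize(s["image"][60:260,160:400,::-1],None,fx=3,fy=3))
for yaw in(14.9,):print(rel(o,[.4605,-.3195,.18],yaw))
```

```text
[[ 0.5251 -0.2463  0.06  ]
 [ 0.5547 -0.3589  0.06  ]
 [ 0.4032 -0.4001  0.06  ]
 [ 0.374  -0.285   0.06  ]] (array([ 464.5, -323.1]), 156.9, 118.8, 14.35)
[-0.44  0.38 -1.76] 0.013864303125606013 [0.50100245 0.27656999 0.16625612]
{'turn': np.float64(-12.4), 'shift': array([-1.36, 56.56, 19.24]), 'before': array([-1.36, 59.37,  6.65]), 'R': [[-0.0, 0.044, -0.999], [-0.0, -0.999, -0.044], [-1.0, 0.0, 0.0]]}
```

View pics/v2.png

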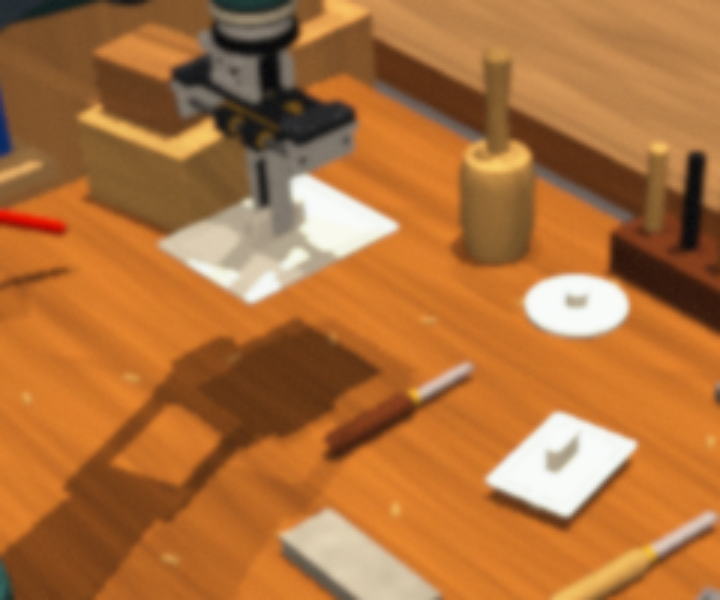

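The lid is held level in the air and the neighbours are undisturbed. The top and side views agree on the tub to 5 mm, so I take the mean: (0.4625, -0.3213), yaw 14.6. Next I turn and carry.

Run:
```python
from h import *
from bench import robot
print(rel(robot.get_obs(),[.4625,-.3213,.166],14.6))
```

```text
{'turn': np.float64(-12.1), 'shift': array([2.000e-02, 5.688e+01, 1.876e+01]), 'before': array([-0.  , 59.55,  6.42]), 'R': [[-0.002, 0.044, -0.999], [-0.001, -0.999, -0.044], [-1.0, 0.001, 0.002]]}
```

Request:
{"method": "carry_out", "body": {
  "targets": [
    [1,0,0,0,-3],
    [1,0,0,0,-3],
    [1,0,0,0,-3],
    [1,0,0,0,-3.1],
    [1,0,1.8,0.6,0],
    [1,0,3,1,0],
    [1,0,4,1.3,0],
    [1,0,4,1.3,0],
    [1,0,4,1.3,0],
    [1,0,4,1.3,0],
    [1,0,4,1.3,0],
    [1,0,4,1.3,0],
    [1,0,4,1.3,0],
    [1,0,4,1.3,0],
    [1,0,4,1.3,0],
    [1,0,4,1.3,0],
    [1,0,4,1.3,0],
    [1,0,4,1.3,0],
    [1,0,2.5,0.9,0],
    [1,0,1.5,0.6,0]
  ]
}}

```text
time: 8.15
tool_pos: [0.4622, -0.3218, 0.1645]
ee_rot: [-0.845, 1.568, 2.549]
wrist_force: [-0.1, 0.4, -1.6]
width: 0.0139
```

Request:
{"method": "carry_out", "body": {
  "targets": [
    [1,0,0,0,0],
    [1,0,0,0,0],
    [1,0,0,0,0]
  ]
}}

```text
time: 8.45
tool_pos: [0.4637, -0.3185, 0.1664]
ee_rot: [-1.706, 1.57, 1.692]
wrist_force: [-0.1, 0.4, -1.5]
width: 0.0137
```

Run:
```python
from h import *
from bench import robot
o=robot.get_obs();print(rel(o,[.4625,-.3213,.079],14.6),o["width"],o["wrist_force"])
s=robot.snapshot("side");pickle.dump(s,open("pics/side3.pkl","wb"))
cv2.imwrite("pics/v3.png",cv2.resize(s["image"][150:370,280:520,::-1],None,fx=2.5,fy=2.5))
```

```text
{'turn': np.float64(0.1), 'shift': array([8.74, 0.24, 0.19]), 'before': array([8.74, 0.24, 0.19]), 'R': [[-0.0, 0.254, -0.967], [0.001, -0.967, -0.254], [-1.0, -0.001, -0.0]]} 0.013683806006515625 [-0.12193072  0.4133983  -1.52267838]
```

View pics/v3.png

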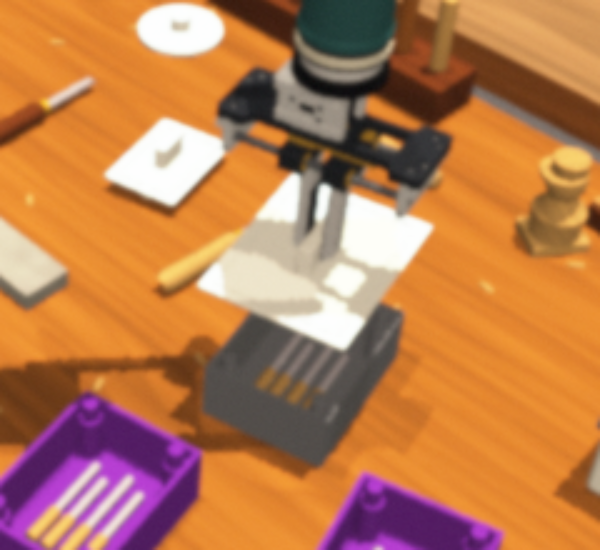

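The lid is square over the tub and level. I lower to just above the studs.

Request:
{"method": "carry_out", "body": {
  "targets": [
    [1,1,0.12,0.1,0],
    [1,1.5,0.12,0.1,0],
    [1,2,0,0,0],
    [1,1.5,0,0,0],
    [1,1,0,0,0],
    [1,0.7,0,0,0],
    [1,0.4,0,0,0],
    [1,0.3,0,0,0],
    [1,0.2,0,0,0],
    [1,0,0,0,0],
    [1,0,0,0,0]
  ]
}}

```text
time: 9.6
tool_pos: [0.4624, -0.3232, 0.081]
ee_rot: [2.144, 1.57, -0.743]
wrist_force: [-0.5, 1.1, -1.8]
width: 0.0139
```

Request:
{"method": "carry_out", "body": {
  "targets": [
    [1,0.1,0,0,0],
    [1,0,0,0,0]
  ]
}}

```text
time: 9.8
tool_pos: [0.4621, -0.323, 0.0796]
ee_rot: [2.096, 1.57, -0.791]
wrist_force: [-1.0, 0.1, -1.3]
width: 0.0141
```

Request:
{"method": "carry_out", "body": {
  "targets": [
    [1,0.1,0,0,0],
    [1,0,0,0,0]
  ]
}}

```text
time: 10.0
tool_pos: [0.4621, -0.323, 0.0785]
ee_rot: [1.769, 1.571, -1.118]
wrist_force: [-0.3, 0.5, -1.8]
width: 0.014
```

Request:
{"method": "carry_out", "body": {
  "targets": [
    [1,0.06,0,0,0],
    [1,0,0,0,0]
  ]
}}

```text
time: 10.2
tool_pos: [0.4621, -0.323, 0.0784]
ee_rot: [1.983, 1.57, -0.904]
wrist_force: [-0.9, 0.6, 1.4]
width: 0.0139
```

Contact: the force changed from -1.8 to +1.4 N. I let go, rise and look.

Request:
{"method": "carry_out", "body": {
  "targets": [
    [0.4,0,0,0,0],
    [0.4,0,0,0,0],
    [0.4,0,0,0,0],
    [0.4,0,0,0,0],
    [0.4,0,0,0,0],
    [0.4,0,0,0,0],
    [0.4,-1,0,0,0],
    [0.4,-2,0,0,0],
    [0.4,-3,0,0,0],
    [1,-3,0,0,0],
    [1,-2,0,0,0],
    [1,-1,0,0,0],
    [1,0,0,0,0],
    [1,0,0,0,0],
    [1,0,0,0,0],
    [1,0,0,0,0],
    [1,0,0,0,0]
  ]
}}

```text
time: 11.9
tool_pos: [0.4617, -0.3227, 0.1968]
ee_rot: [-0.955, 1.569, 2.442]
wrist_force: [0.4, 0.2, 0.9]
width: 0.0008
```

```bash
cat >> h.py <<'E'
def lidpose(s,near,z):
    hsv=cv2.cvtColor(s["image"],cv2.COLOR_RGB2HSV).astype(int)
    m=((hsv[...,1]<60)&(hsv[...,2]>120)).astype(np.uint8)
    c=blob(m,near)[:,0];return rect(ray(s,c,z)),c
E
python3 - <<'E'
from h import *
from bench import robot
s=robot.snapshot("side");pickle.dump(s,open("pics/side4.pkl","wb"));t=robot.snapshot("top");pickle.dump(t,open("pics/top4.pkl","wb"))
a=cv2.resize(s["image"][180:360,310:490,::-1],(400,400));b=cv2.resize(t["image"][150:290,310:450,::-1],(400,400))
cv2.imwrite("pics/v4.png",np.hstack([a,b]))
o=robot.get_obs();print(o["tool_pos"],o["width"],o["wrist_force"])
E
```

```text
[ 0.46192112 -0.32283996  0.19730224] 0.00024312909348923257 [ 0.48669009 -0.48103195  0.8512452 ]
```

View pics/v4.png

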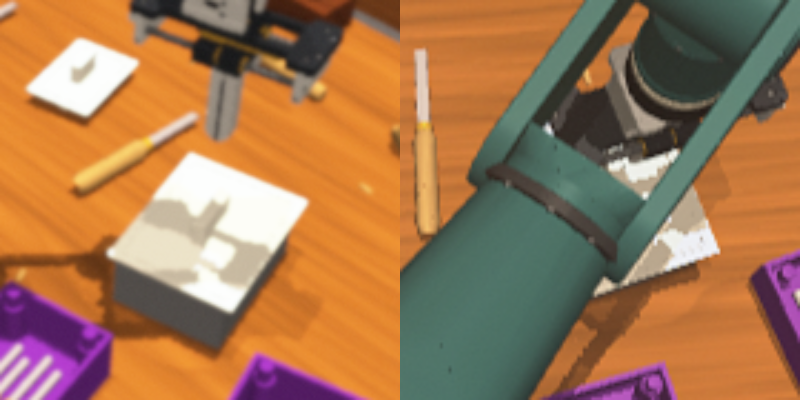

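The lid lies loose and level on the tub with the fingers clear and shut. Now I work out the corner offsets.

Run:
```python
from h import *
from bench import robot
o=robot.get_obs();R=Rt.from_euler("z",14.6,degrees=True).as_matrix()
for x,y in((64,44),(-64,-44),(64,-44),(-64,44)):
    p=R@[x/1e3,y/1e3,0]+[.4625,-.3213,.09];print((x,y),p.round(4),rel(o,p,14.6)["shift"])
```

```text
(64, 44) [ 0.5133 -0.2626  0.09  ] [10.73 -4.53 -6.5 ]
(-64, -44) [ 0.4117 -0.38    0.09  ] [10.73  4.27  6.3 ]
(64, -44) [ 0.5355 -0.3477  0.09  ] [10.72  4.27 -6.5 ]
(-64, 44) [ 0.3895 -0.2949  0.09  ] [10.74 -4.53  6.3 ]
```

Request:
{"method": "carry_out", "body": {
  "targets": [
    [1,0,-2.2,-3.2,0],
    [1,0,-2.3,-3.3,0],
    [1,3,0,0,0],
    [1,3,0,0,0],
    [1,2.5,0,0,0],
    [1,1.5,0,0,0],
    [1,0.8,0,0,0],
    [1,0.5,0,0,0],
    [1,0.5,0,0,0],
    [1,0.3,0,0,0],
    [1,0.3,0,0,0],
    [1,0,0,0,0]
  ]
}}

```text
time: 13.2
tool_pos: [0.5137, -0.2631, 0.074]
ee_rot: [2.046, 1.571, -0.841]
wrist_force: [0.2, 0.1, -0.2]
width: 0.0005
```

Request:
{"method": "carry_out", "body": {
  "targets": [
    [1,0.2,0,0,0],
    [1,0.2,0,0,0],
    [1,0,0,0,0]
  ]
}}

```text
time: 13.5
tool_pos: [0.5141, -0.2632, 0.0718]
ee_rot: [2.334, 1.569, -0.553]
wrist_force: [-1.6, 1.4, 6.8]
width: 0.0005
```

Request:
{"method": "carry_out", "body": {
  "targets": [
    [1,0.2,0,0,0],
    [1,0.2,0,0,0],
    [1,0.2,0,0,0],
    [1,0,0,0,0]
  ]
}}

```text
time: 13.9
tool_pos: [0.5144, -0.263, 0.0673]
ee_rot: [2.506, 1.568, -0.381]
wrist_force: [-3.9, 3.0, 11.5]
width: 0.0006
```

Request:
{"method": "carry_out", "body": {
  "targets": [
    [1,0.1,0,0,0],
    [1,0.1,0,0,0],
    [1,0,0,0,0]
  ]
}}

```text
time: 14.2
tool_pos: [0.5144, -0.263, 0.0671]
ee_rot: [2.445, 1.568, -0.441]
wrist_force: [-6.0, 4.7, 17.4]
width: 0.0007
```

Request:
{"method": "carry_out", "body": {
  "targets": [
    [1,0.15,0,0,0],
    [1,0,0,0,0],
    [1,-0.5,0,0,0],
    [1,-1.5,0,0,0],
    [1,0,2,0,0],
    [1,0,3.4,0,0],
    [1,0,3.4,0,0],
    [1,0,0,0,0],
    [1,0.5,0,0,0],
    [1,0.5,0,0,0],
    [1,0.3,0,0,0],
    [1,0.3,0,0,0],
    [1,0.3,0,0,0],
    [1,0.2,0,0,0],
    [1,0.2,0,0,0],
    [1,0,0,0,0]
  ]
}}

```text
time: 15.8
tool_pos: [0.5365, -0.3481, 0.066]
ee_rot: [1.993, 1.565, -0.893]
wrist_force: [-8.2, 4.3, 27.2]
width: 0.0006
```

Request:
{"method": "carry_out", "body": {
  "targets": [
    [1,-0.8,0,0,0],
    [1,-2,0,0,0],
    [1,0,0,3.2,0],
    [1,0,0,3.2,0],
    [1,0,0,3.2,0],
    [1,0,0,3.2,0],
    [1,0,0,0,0],
    [1,0,0,0,0]
  ]
}}

```text
time: 16.6
tool_pos: [0.4118, -0.3795, 0.0851]
ee_rot: [-2.298, 1.57, 1.098]
wrist_force: [0.6, -0.1, 0.2]
width: 0.0008
```

Request:
{"method": "carry_out", "body": {
  "targets": [
    [1,0.6,0,0,0],
    [1,0.6,0,0,0],
    [1,0.3,0,0,0],
    [1,0.3,0,0,0],
    [1,0.2,0,0,0],
    [1,0.2,0,0,0],
    [1,0.2,0,0,0],
    [1,0.2,0,0,0],
    [1,0,0,0,0]
  ]
}}

```text
time: 17.5
tool_pos: [0.4131, -0.3805, 0.0661]
ee_rot: [1.99, 1.568, -0.896]
wrist_force: [-7.9, 8.1, 27.8]
width: 0.0003
```

Request:
{"method": "carry_out", "body": {
  "targets": [
    [1,-0.8,0,0,0],
    [1,-2,0,0,0],
    [1,0,-2.9,0,0],
    [1,0,-3,0,0],
    [1,0,-2.9,0,0],
    [1,0,0,0,0],
    [1,0.6,0,0,0],
    [1,0.6,0,0,0],
    [1,0.4,0,0,0],
    [1,0.4,0,0,0],
    [1,0.2,0,0,0],
    [1,0.2,0,0,0],
    [1,0.2,0,0,0],
    [1,0.2,0,0,0],
    [1,0,0,0,0]
  ]
}}

```text
time: 19.0
tool_pos: [0.3901, -0.2959, 0.0651]
ee_rot: [2.384, 1.57, -0.504]
wrist_force: [-8.6, 9.3, 28.5]
width: 0.0003
```

Now I press each corner again to check it; at home the tip should read about 0.065.

Request:
{"method": "carry_out", "body": {
  "targets": [
    [1,-0.8,0,0,0],
    [1,-2,0,0,0],
    [1,0,0,-3.2,0],
    [1,0,0,-3.2,0],
    [1,0,0,-3.2,0],
    [1,0,0,-3.2,0],
    [1,0,0,0,0],
    [1,0.7,0,0,0],
    [1,0.7,0,0,0],
    [1,0.4,0,0,0],
    [1,0.4,0,0,0],
    [1,0.2,0,0,0],
    [1,0.2,0,0,0],
    [1,0.2,0,0,0],
    [1,0,0,0,0]
  ]
}}

```text
time: 20.5
tool_pos: [0.5124, -0.2633, 0.0652]
ee_rot: [1.112, 1.57, -1.776]
wrist_force: [-9.8, 5.6, 22.6]
width: 0.0006
```

Request:
{"method": "carry_out", "body": {
  "targets": [
    [1,-0.8,0,0,0],
    [1,-2,0,0,0],
    [1,0,2.9,0,0],
    [1,0,3,0,0],
    [1,0,2.9,0,0],
    [1,0,0,0,0],
    [1,0.7,0,0,0],
    [1,0.7,0,0,0],
    [1,0.4,0,0,0],
    [1,0.4,0,0,0],
    [1,0.2,0,0,0],
    [1,0.2,0,0,0],
    [1,0.2,0,0,0],
    [1,0,0,0,0]
  ]
}}

```text
time: 21.9
tool_pos: [0.5355, -0.347, 0.0652]
ee_rot: [2.134, 1.57, -0.751]
wrist_force: [-8.5, 6.6, 19.8]
width: 0.0005
```

Request:
{"method": "carry_out", "body": {
  "targets": [
    [1,-0.8,0,0,0],
    [1,-2,0,0,0],
    [1,0,0,3.2,0],
    [1,0,0,3.2,0],
    [1,0,0,3.2,0],
    [1,0,0,3.2,0],
    [1,0,0,0,0],
    [1,0.7,0,0,0],
    [1,0.7,0,0,0],
    [1,0.4,0,0,0],
    [1,0.4,0,0,0],
    [1,0.2,0,0,0],
    [1,0.2,0,0,0],
    [1,0.2,0,0,0],
    [1,0,0,0,0]
  ]
}}

```text
time: 23.4
tool_pos: [0.4126, -0.3798, 0.0651]
ee_rot: [2.485, 1.57, -0.401]
wrist_force: [-6.9, 8.5, 23.1]
width: 0.0005
```

Request:
{"method": "carry_out", "body": {
  "targets": [
    [1,-2,0,0,0],
    [1,-4,0,0,0],
    [1,-4,0,0,0],
    [1,-4,0,0,0],
    [1,-4,0,0,0],
    [1,0,-4,0,0],
    [1,0,-4,0,0],
    [1,0,-4,0,0],
    [1,0,-4,0,0],
    [1,0,-4,0,0],
    [1,0,-4,0,0],
    [1,0,-4,0,0],
    [1,0,-4,0,0],
    [1,0,-4,0,0],
    [1,0,-4,0,0],
    [1,0,-2,0,0],
    [1,0,0,0,0],
    [1,0,0,0,0]
  ]
}}

```text
time: 25.2
tool_pos: [0.3064, 0.026, 0.2394]
ee_rot: [1.833, 1.57, -1.052]
wrist_force: [0.3, -0.2, 0.1]
width: 0.0004
```

Run:
```python
from h import *
from bench import robot
s=robot.snapshot("side");t=robot.snapshot("top");pickle.dump((s,t),open("pics/e.pkl","wb"))
a=cv2.resize(s["image"][220:360,330:470,::-1],(400,400),interpolation=2);b=cv2.resize(t["image"][170:270,330:430,::-1],(400,400),interpolation=2)
cv2.imwrite("pics/v5.png",np.hstack([a,b]))
for x,n in((s,(400,300)),(t,(375,215))):
    for z in(.065,.073):print(lidpose(x,n,z)[0])
o=robot.get_obs();print(o["tool_pos"],o["time"])
```

```text
(array([ 463.5, -325.5]), 180.9, 139.2, 14.72)
(array([ 457.2, -330.2]), 179.4, 138.0, 14.72)
(array([ 462.7, -321.4]), 176.6, 135.9, 14.8)
(array([ 460.6, -320.1]), 175.5, 135.1, 14.8)
[0.30643913 0.02531646 0.23917604] 25.3
```

View pics/v5.png

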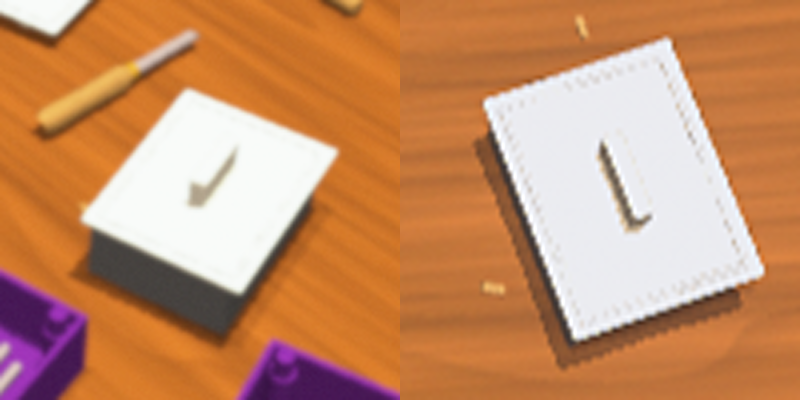

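The lid sits flush and centred, and every corner read 65 mm when pressed. The arm is clear, so I hand in.

```bash
python3 -c "
from bench import robot
print(robot.close_job())"
```

```text
the job is handed in; nothing more can be done
None
```

The lid is shut on the grey tub and the job is handed in, at about 25 s of the 51 s allowed. I laid the larger rectangular lid loosely on the four clips and let go. Then I pressed the corners down one at a time with the closed fingers, at up to about 29 N.

**Last checks:**
- **Height:** the first corner stopped at 67 mm on its first press, while the lid was still tilted. The next two read 66 mm, then the fourth 65.1 mm. I pressed the first three again, and they read 65.1 to 65.2 mm, against 65 mm for fully home.
- **Position:** the top view puts the lid at (0.463, -0.321), yaw 14.8°. I had taken the tub as (0.4625, -0.3213), yaw 14.6°.
- **Disagreements:** the two cameras differed by about 4–5 mm on the tub and the lid. The side view also measured the lid about 4 mm too large.
- **Not seen:** the clips cannot be seen under the lid, so that they are home rests on the corner heights.

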